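# Open the gluing jig

## Robot

A 7-joint arm with a two-finger parallel gripper is mounted at the origin on the work surface. World frame = base frame: x ahead of the robot, y to its left, z up, the work surface at z = 0. Lengths are in m, angles in rad, forces in N, time in s.
With the tool pointing down it reaches from about 0.35 to 0.9 m from the base axis. Payload 7.2 kg.
Tool frame: the origin (TCP) lies on the centre line of the jaws, within the pads' length; the fingertips stand 19 mm ahead of it and the grasp point (between the pads) is the TCP (r.nose_length is the z of the fingertips in the tool frame, in m); z points along the fingers, y is the direction in which the jaws open and shut (so a half turn about z gives the same grasp; the last joint's range is limited). The gripper opens to 88 mm and grips with 3 to 60 N. Pads are 20 mm wide; open, the fingers measure 115 mm over their backs; the gripper's body (75 mm by 178 mm) begins 61 mm behind the grasp point.
Start: joints at [-1.232, 0.411, -0.013, 1.596, 0.006, 1.134, -0.082], TCP at [0.247, 0.574, 0.242] pointing down, gripper open.
Joint ranges: [-2.95, 2.95], [-0.29, 1.99], [-1.47, 1.44], [0.14, 2.54], [-1.03, 4.17], [0.13, 1.85], [-2.86, 2.86]. Speed limits (rad/s): [2.39, 2.39, 3.01, 3.01, 3.14, 3.14, 3.14].

## Interface

Orientations are given as a unit quaternion [w, x, y, z].
In Python, from station import r gives the robot as it stands.
- The arm moves only by the tool servo_tool, never from a script. Its argument "deltas" is a list of rows, each an object of numbers: "x", "y", "z": the shift along the tool's x, y, z in m; "rx", "ry", "rz": the turn, a rotation vector about the tool's x, y, z in degrees; "claw": the opening, from -1 (shut) to 1 (fully open), so that 0 is half open. In form: [{"x": .., "y": .., "z": .., "rx": .., "ry": .., "rz": .., "claw": ..}, ...]. A call has exactly 8 rows; each row shifts and turns the pose as measured when the row begins, along the tool's axes as they then stand; what a row does not reach is not made up. A row lasts 1/10 s, in which the tool goes at most 50 mm and 8.59 degrees, less where a joint would pass 70% of its speed; a pose out of reach is approached as far as the arm can. A call with a gripper value outside its range is refused whole. The fingers move at their own pace and stop on an object; the grip force is fixed at half the most. Time passes only in rows, so rows that do not move let the fingers close, or fill a call up. It gives the time, the measured TCP pose, the force and the opening at its end, in the units of the state.
- r.read_state(): the state, without advancing time (a new reading comes with each control period).
- r.capture(name): name is "scene" or "side" or "wrist"; returns a dict with "pixels" (420x560x3 uint8, red, green, blue), "mtx" (3x3 intrinsics, pixels), "dist_coeffs" ([k1, k2, p1, p2, k3] as OpenCV has them; the pictures are not rectified), "R" (3x3) and "t" (3): a world point X has camera coordinates R X + t; the wrist camera has in their place "hand_eye" (4x4, takes a point from camera to tool coordinates, whose origin is the TCP and whose axes are the flange's). Camera axes: x right, y down, z forward; pixel columns grow to the right and rows downward; lengths in m; the calibration is good to about 2 mm. A picture is of the moment at which its call begins: read the wrist's pose just before it. There is no depth.
- r.job_done(): hands the job in, once; it reports no verdict.
The state is a dict: "clock": time; "joint_pos": joint angles; "qvel": joint speeds; "joint_torque": joint torques, N m; "tcp_pos": TCP position; "tool_rot": TCP orientation; "contact_force": force on the tool from outside, world axes, zero at the start; "wrist_torque": the same for the moment, N m; "width": opening from 0.0 (shut) to 1.0 (fully open).
Only numpy, scipy, OpenCV 4.12 (cv2) and the standard library are available. Lean on these libraries where they do the work, as an engineer would, in place of code of your own. Each camera call takes 0.05 s, during which the arm holds its last target. There are 200 camera calls.

## Task

The glued chair slat in the gluing jig has set. Swing the lever of the wooden eccentric round by pushing it with the fingertips, past the far side, until the eccentric's low point faces the jaw; only then push the jaw away from the slat until it is fully back against the eccentric. Pick nothing up: leave the slat lying where it is in the jig, leave the other things on the table where they are, and finish clear of everything.

Things in the scene. Friction and masses are not known exactly. Their poses are not given: they have to be found in the camera images.
- jig: Gluing jig, fixed to the table. Origin: on the table right under the eccentric's pivot bolt; x runs from fence over slat and jaw to the eccentric (away from the robot within 0.45 rad), y left, z up. In this frame, mm: white-faced base board x -273 to 80, y -137 to 137, top z 18; fence bar x -265 to -229, top z 50; rails at the jaw's ends x -131 to -75, 82 to 118 to either side, top z 46.
- cam (a joint): Turn of the eccentric about the upright bolt, rad. 0: high point to the jaw, lever to jig +y. Grows clockwise from above, lever swinging over +x (far side) to -y; 3.14: low point to the jaw, lever to -y. Range -0.15 to 3.45; starts -0.12 to 0.25. Stiff: 0.35 N m, about 4 N at 95 mm from the bolt; stays where it is left, and pushing the jaw does not turn it.
- lever_end (a point): Point on the upper face of the eccentric's straight lever, on its centre line, 118 mm from the bolt. Lever 24 mm wide, z 20 to 46 mm above the table, round end 130 mm from the bolt. One flat plywood piece with the disc.
- disc (a point): Centre of the upper face (z 46 mm) of the eccentric's disc, 64 mm in diameter. It lies 12 mm off the bolt, square to the lever: towards the jaw at the high point, away from it at the low point. The bolt's nut rises to z 56 mm.
- jaw (a joint): Slide of the jaw along jig x, m. 0: closed on the slat; grows as it is pushed away from the slat towards the eccentric. With the high point to the jaw it is blocked within about 1 mm; with the low point it comes to rest against the eccentric at 0.024. Takes about 4 N to slide; stays where it is left.
- jaw_face (a point): Middle of the upper edge (z 62 mm) of the jaw's upright front face, which bears on the slat and looks to jig -x; at jig x -133 mm, y 0 when closed. It stands 28 mm above the slat's top. The jaw's bar is 160 mm long across the jig and 32 mm thick; behind it a tongue 60 mm wide, top z 46 mm, bears on the eccentric.
- slat: Glued backrest slat of a child's chair, pale wood, 95 x 240 x 16 mm, lying loose on the jig's base between fence and jaw, long side across the jig; origin in the middle of its underside (z 18 mm), top at z 34 mm. Must stay lying there.
- glue: White glue bottle, 54 mm across, 150 mm tall, standing to the left of the jig; origin in the middle of its foot. Bystander.
- screwdriver: Screwdriver with a red handle lying to the right of the jig, about 200 mm long; bystander.
- hammer: Small tack hammer lying to the right of the jig, about 220 mm long; bystander.
- dowel_cup: White cup with wooden dowels, 72 mm across, about 100 mm tall with the dowels, standing beyond the jig to its left; origin in the middle of its foot. Bystander.
- pliers: Pliers with red handles, about 165 mm long and 14 mm high, lying across, just beyond the jig; bystander.
- staple_gun: Steel hand staple gun lying on its side to the left of the jig, about 165 x 85 x 30 mm; bystander.
- screw_box: Clear open box of screws, 90 x 130 x 40 mm, to the right of the jig; origin in the middle of its underside. Bystander.

How it is judged:
On the way, in this order (a step that is already met when the one before it is completed fails the run):
1. the eccentric is turned to its low point (within 0.4 rad) with the jaw not yet pushed (value of joint cam above 2.74 rad and value of joint jaw below 0.005 m), for 0.2 s.
2. the jaw is pushed fully back against the eccentric (value of joint jaw above 0.021 m and value of joint cam above 2.74 rad), for 0.2 s.
At the end, for the whole second after the job is handed in: The eccentric stands within 0.4 rad of its low point (or beyond, to its stop), the jaw is at least 21 mm back from closed (24 mm is against the eccentric), the slat lies flat in the jig within 15 mm of where it was (all of step 2 and distance of slat from where it was at the start of the episode below 0.015 m and angle between slat's own z axis and vertical below 0.06 rad and linear speed of slat below 0.02 m/s); the robot touches nothing.
It fails at once if the slat is lifted or shoved about (more than 15 mm) (distance of slat from where it was at the start of the episode above 0.015 m or angle between slat's own z axis and vertical above 0.12 rad).
It fails at once if another thing on the table is picked up, knocked over or shifted by more than 30 mm (distance of any of glue, screwdriver, hammer, dowel_cup, pliers, staple_gun, screw_box from where it was at the start of the episode above 0.03 m or angle between any of glue, dowel_cup's own z axis and vertical above 0.5 rad).
It also fails if it takes over 58 s, if anything falls off the work surface, if the arm or the gripper's body presses on something with over 40 N, if the wrist force passes 120 N, or if a joint passes its speed limit or range.

## Working session

There is one attempt and no reset: what is moved stays moved. The work goes in short steps, Python scripts to look and compute and a tool call to move; the robot and the scene stay as the last step left them, time stands still between calls to the robot, and variables do not carry over. Pictures are saved under pics/ and viewed, about 8 in all and at most 12, crops included, and the job is handed in when it is done.

Besides the shell and the picture viewer there is one more tool, called after "Call:" as name(argument=value, ...) on one line, values as JSON. servo_tool: Moves the arm, as the interface text tells. Its arguments: {"type":"object","properties":{"deltas":{"type":"array"}},"required":["deltas"]}

```bash
mkdir -p pics; ls; python3 - <<'E'
from station import r
import cv2,pickle
s=r.read_state();print(s['clock'],s['tcp_pos'],s['tool_rot'],s['width'],r.nose_length)
d={}
for n in("scene","side"):
    c=r.capture(n);d[n]=c;cv2.imwrite(f"pics/{n}0.png",cv2.resize(c["pixels"][:,:,::-1],(800,600),interpolation=cv2.INTER_CUBIC))
    print(n,c["mtx"],c["dist_coeffs"],c["R"],c["t"])
pickle.dump(d,open("cams.pkl","wb"))
E
```

```text
pics
0.0 [0.24717581 0.57354921 0.24084563] [-9.26888074e-05  2.01993451e-01  9.79386579e-01 -7.51818740e-04] 0.9979647925110733 0.019
scene [[474.03425667   0.         282.11301099]
 [  0.         474.03425667 200.82807938]
 [  0.           0.           1.        ]] [-0.03568973  0.          0.          0.          0.        ] [[-0.69386883  0.72005234  0.00840671]
 [ 0.60923597  0.59322589 -0.52622673]
 [-0.38389787 -0.36001065 -0.85030274]] [ 0.37570795 -0.29955128  1.38134988]
side [[489.61619015   0.         286.14767298]
 [  0.         489.61619015 208.18491132]
 [  0.           0.           1.        ]] [-0.02154031  0.          0.          0.          0.        ] [[ 0.83883021 -0.54439094  0.00154606]
 [-0.40321491 -0.6232008  -0.67010335]
 [ 0.36576169  0.56147953 -0.7422662 ]] [-0.44889485  0.27018854  0.89700717]
```

View pics/scene0.png

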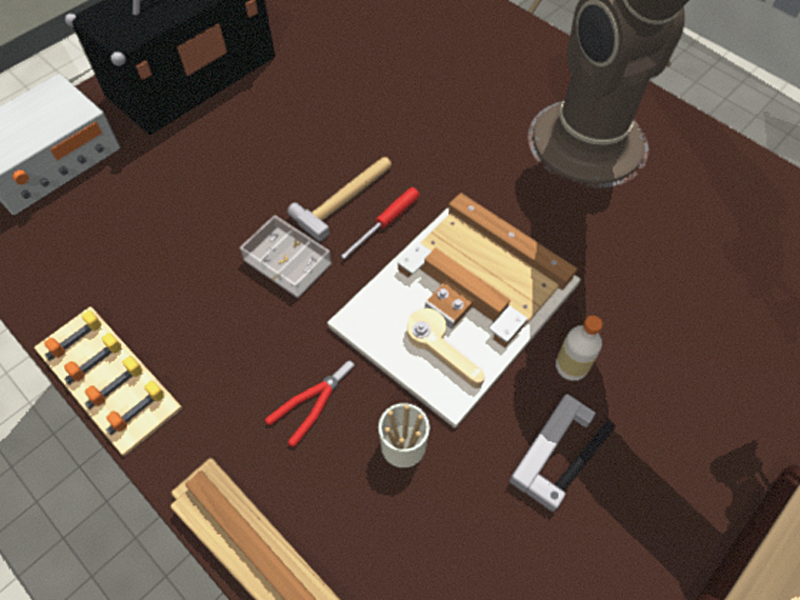

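View pics/side0.png

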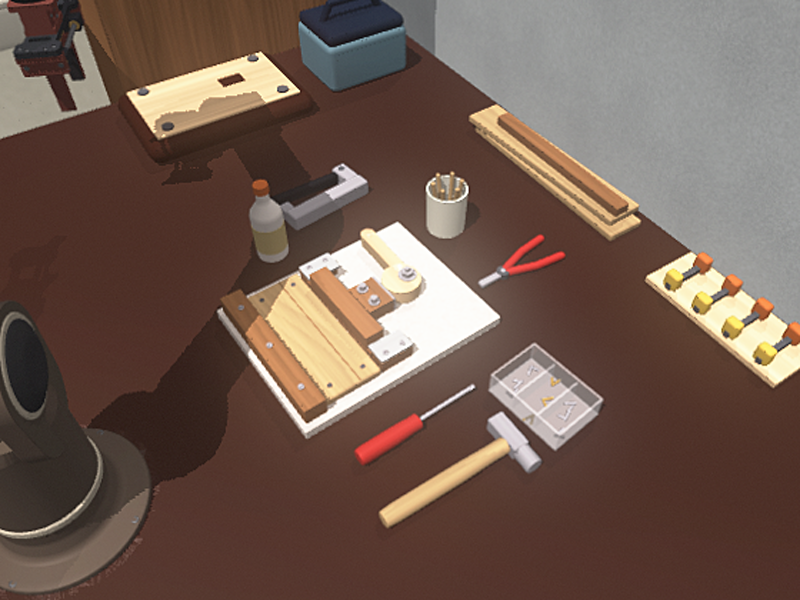

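Scene view (800x600): board corners at (329,323), (453,424) and (579,278), nut at (421,328), lever tip near (480,381). Side view: corners at (400,224), (499,318), (308,430) and (219,314), nut at (407,271), lever tip near (366,233). I'll fit the jig pose from these.

```bash
cat > h.py <<'E'
import numpy as np,cv2,pickle
from scipy.optimize import least_squares
cams=pickle.load(open("cams.pkl","rb"))
def proj(n,X):
    c=cams[n];X=np.atleast_2d(np.asarray(X,float))
    p=cv2.projectPoints(X,cv2.Rodrigues(c["R"])[0],c["t"],c["mtx"],c["dist_coeffs"])[0][:,0]
    return (p+.5)/.7-.5
def onplane(n,uv,z):
    c=cams[n];uv=(np.array(uv,float)+.5)*.7-.5
    d=cv2.undistortPoints(uv.reshape(1,1,2),c["mtx"],c["dist_coeffs"])[0,0]
    R=c["R"];o=-R.T@c["t"];v=R.T@np.array([d[0],d[1],1]);return o+v*(z-o[2])/v[2]
def w(p,X):
    X=np.atleast_2d(X)/1000.;c,s=np.cos(p[2]),np.sin(p[2])
    return X@np.array([[c,s,0],[-s,c,0],[0,0,1]])+[p[0],p[1],0]
def lev(a,r=118): return [r*np.sin(a),r*np.cos(a),46]
E
cat > fit.py <<'E'
from h import *
J={'scene':[((80,-137,18),(329,323)),((80,137,18),(453,424)),((-273,137,18),(579,278)),((0,0,56),(421,328))],
'side':[((80,137,18),(400,224)),((80,-137,18),(499,318)),((-273,-137,18),(308,430)),((-273,137,18),(219,314)),((0,0,56),(407,271))]}
T={'scene':(479,380),'side':(366,233)}
def f(p):
    e=[]
    for n in J:
        e.append((proj(n,w(p,[a for a,_ in J[n]]))-[b for _,b in J[n]]).ravel())
        e.append((proj(n,w(p,lev(p[3],125)))-T[n]).ravel())
    return np.concatenate(e)
s=least_squares(f,[.55,0,0,0],loss='soft_l1');print(s.x,s.fun.reshape(-1,2).round(1))
np.save('p.npy',s.x)
p=s.x
for n,u,z in [('scene',(403,450),.02),('side',(446,225),.02),('scene',(573,370),.02),('side',(271,250),.02),('scene',(345,370),.01),('side',(485,281),.01),('side',(497,273),.01),('side',(474,388),.01),('side',(540,350),.04)]:
    X=onplane(n,u,z);c,q=np.cos(p[2]),np.sin(p[2]);d=X[:2]-p[:2];print(n,u,X.round(3),(1000*np.array([c*d[0]+q*d[1],-q*d[0]+c*d[1]])).round())
for n in J:
    im=cv2.imread(f'pics/{n}0.png')
    def L(pts,col):
        cv2.polylines(im,[np.round(proj(n,w(p,pts))).astype(int)],False,col,1)
    L([(80,-137,18),(80,137,18),(-273,137,18),(-273,-137,18),(80,-137,18)],(255,0,0))
    L([(0,0,56),lev(p[3],130)],(0,0,255))
    L([(-133,-80,62),(-133,80,62),(-101,80,62),(-101,-80,62),(-133,-80,62)],(0,255,0))
    a=p[3];dc=np.array([-12*np.cos(a),12*np.sin(a)])
    L([(dc[0]+32*np.cos(t),dc[1]+32*np.sin(t),46) for t in np.linspace(0,6.3,40)],(0,160,0))
    c=proj(n,w(p,[(-60,0,30)]))[0].astype(int);cr=im[c[1]-110:c[1]+110,c[0]-140:c[0]+140]
    cv2.imwrite(f'pics/{n}_fit.png',cv2.resize(cr,None,fx=1.6*1.7/1.9,fy=1.6*1.7/1.9,interpolation=cv2.INTER_CUBIC))
a,b=cv2.imread('pics/scene_fit.png'),cv2.imread('pics/side_fit.png');cv2.imwrite('pics/fit.png',np.hstack([a,b]))
E
python3 fit.py
```

```text
[0.57713567 0.06960499 0.06028647 0.04202826] [[-3.8 -0.5]
 [ 0.7  0.5]
 [-0.6  0.1]
 [-1.7 -1.1]
 [-0.3 -1.6]
 [-2.1 -2.6]
 [ 1.6 -2. ]
 [-2.5  2.8]
 [-3.  -3.5]
 [ 0.4 -0.8]
 [ 0.1 -2.6]]
scene (403, 450) [0.733 0.184 0.02 ] [162. 104.]
side (446, 225) [0.714 0.155 0.02 ] [141.  77.]
scene (573, 370) [0.447 0.289 0.02 ] [-117.  227.]
side (271, 250) [0.428 0.265 0.02 ] [-137.  204.]
scene (345, 370) [0.7   0.021 0.01 ] [120. -55.]
side (485, 281) [0.695 0.017 0.01 ] [115. -60.]
side (497, 273) [0.723 0.021 0.01 ] [143. -58.]
side (474, 388) [ 0.553 -0.145  0.01 ] [ -37. -213.]
side (540, 350) [ 0.66  -0.159  0.04 ] [  69. -233.]
```

View pics/fit.png

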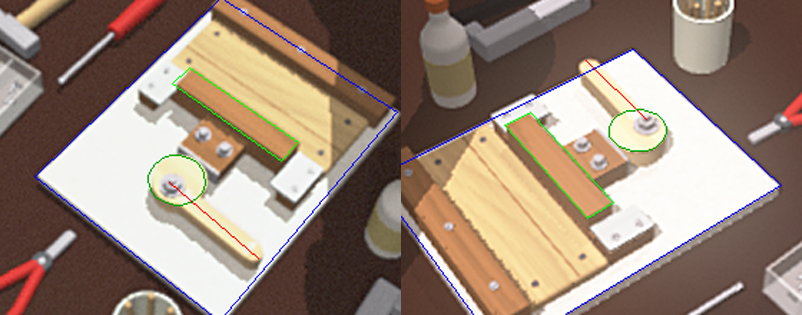

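The overlay fits both views to about 3 mm: cam ≈ 0.04, cup near jig (150,90), glue near (-127,215). First I'll close the gripper and turn the tool so its body stays clear of the cup.

Call:
servo_tool(deltas=[{"rz": -6.9,"claw": -1},{"rz": -6.9,"claw": -1},{"rz": -6.9,"claw": -1},{"rz": -6.9,"claw": -1},{"rz": -6.9,"claw": -1},{"rz": -6.9,"claw": -1},{"rz": -6.9,"claw": -1},{"rz": -6.5,"claw": -1}])

```text
schema error: expected keys x, y, z, rx, ry, rz, claw
```

```bash
cat > plan.py <<'E'
from h import *
from station import r
import sys
from scipy.spatial.transform import Rotation as Ro
p=np.load('p.npy')
def now():
    s=r.read_state();q=s['tool_rot'];R=Ro.from_quat([q[1],q[2],q[3],q[0]]).as_matrix()
    c,n=np.cos(p[2]),np.sin(p[2]);d=s['tcp_pos'][:2]-p[:2]
    j=1000*np.array([c*d[0]+n*d[1],-n*d[0]+c*d[1],s['tcp_pos'][2]])
    print('t',s['clock'],'jig',j.round(1),'yhead_jig',round(np.degrees(np.arctan2(R[1,1],R[0,1])-p[2]),1),'tilt',np.degrees(np.arccos(-R[2,2])).round(2),'F',np.round(s['contact_force'],1),'w',round(s['width'],2))
    return s,R
s,R=now();prev=s['tcp_pos']
for a in sys.argv[1:]:   # jig waypoints x,y,z(TCP) mm
    X=w(p,[float(v) for v in a.split(',')])[0];print(a,'tool delta mm',(1000*R.T@(X-prev)).round(1));prev=X
E
python3 plan.py -- 2>/dev/null; python3 plan.py=-45 2>/dev/null; python3 plan.py " -45,88,241" " -45,88,54"
```

```text
t 0.1 jig [-299.   523.   240.9] yhead_jig 63.2 tilt 0.08 F [-0.9 -0.3  0.3] w 1.0
t 0.1 jig [-299.   523.   240.9] yhead_jig 63.2 tilt 0.08 F [-0.9 -0.3  0.3] w 1.0
 -45,88,241 tool delta mm [-4.227e+02 -2.740e+02  3.000e-01]
 -45,88,54 tool delta mm [  0.    0.3 187. ]
```

Call:
servo_tool(deltas=[{"x": 0,"y": 0,"z": 0,"rx": 0,"ry": 0,"rz": -6.9,"claw": -1},{"x": 0,"y": 0,"z": 0,"rx": 0,"ry": 0,"rz": -6.9,"claw": -1},{"x": 0,"y": 0,"z": 0,"rx": 0,"ry": 0,"rz": -6.9,"claw": -1},{"x": 0,"y": 0,"z": 0,"rx": 0,"ry": 0,"rz": -6.9,"claw": -1},{"x": 0,"y": 0,"z": 0,"rx": 0,"ry": 0,"rz": -6.9,"claw": -1},{"x": 0,"y": 0,"z": 0,"rx": 0,"ry": 0,"rz": -6.9,"claw": -1},{"x": 0,"y": 0,"z": 0,"rx": 0,"ry": 0,"rz": -6.9,"claw": -1},{"x": 0,"y": 0,"z": 0,"rx": 0,"ry": 0,"rz": -6.5,"claw": -1}])

```text
clock: 0.9
tcp_pos: [0.2461, 0.5715, 0.2367]
tool_rot: [-0.003, -0.289, 0.957, -0.004]
contact_force: [-1.2, -0.1, -1.0]
width: 0.312
```

```bash
python3 plan.py " -45,88,241" " -45,88,54"
```

```text
t 0.9 jig [-300.2  520.9  236.7] yhead_jig 120.2 tilt 0.54 F [-1.2 -0.1 -1. ] w 0.31
 -45,88,241 tool delta mm [  -3.2 -502.5   -1.4]
 -45,88,54 tool delta mm [ -1.4   1.1 187. ]
```

Call:
servo_tool(deltas=[{"x": 0,"y": -0.035,"z": -0.001,"rx": 0,"ry": 0,"rz": 0,"claw": -1},{"x": 0,"y": -0.045,"z": -0.001,"rx": 0,"ry": 0,"rz": 0,"claw": -1},{"x": 0,"y": -0.045,"z": -0.001,"rx": 0,"ry": 0,"rz": 0,"claw": -1},{"x": 0,"y": -0.045,"z": -0.001,"rx": 0,"ry": 0,"rz": 0,"claw": -1},{"x": 0,"y": -0.045,"z": -0.001,"rx": 0,"ry": 0,"rz": 0,"claw": -1},{"x": 0,"y": -0.045,"z": -0.001,"rx": 0,"ry": 0,"rz": 0,"claw": -1},{"x": 0,"y": -0.045,"z": -0.001,"rx": 0,"ry": 0,"rz": 0,"claw": -1},{"x": 0,"y": -0.03,"z": -0.001,"rx": 0,"ry": 0,"rz": 0,"claw": -1}])

```text
clock: 1.7
tcp_pos: [0.4345, 0.2863, 0.2423]
tool_rot: [-0.006, -0.296, 0.955, -0.004]
contact_force: [-0.7, 0.9, -0.9]
width: 0.002
```

```bash
python3 plan.py " -45,88,241" " -45,88,54"
```

```text
t 1.7 jig [-129.3  224.9  242.3] yhead_jig 121.0 tilt 0.87 F [-0.7  0.9 -0.9] w 0.0
 -45,88,241 tool delta mm [  -1.8 -160.8    2. ]
 -45,88,54 tool delta mm [ -2.7   0.9 187. ]
```

Call:
servo_tool(deltas=[{"x": 0,"y": -0.035,"z": 0,"rx": 0,"ry": 0,"rz": 0,"claw": -1},{"x": 0,"y": -0.045,"z": 0,"rx": 0,"ry": 0,"rz": 0,"claw": -1},{"x": 0,"y": -0.04,"z": 0,"rx": 0,"ry": 0,"rz": 0,"claw": -1},{"x": 0,"y": -0.03,"z": 0,"rx": 0,"ry": 0,"rz": 0,"claw": -1},{"x": 0,"y": -0.012,"z": 0,"rx": 0,"ry": 0,"rz": 0,"claw": -1},{"x": 0,"y": 0,"z": 0,"rx": 0,"ry": 0,"rz": 0,"claw": -1},{"x": 0,"y": 0,"z": 0,"rx": 0,"ry": 0,"rz": 0,"claw": -1},{"x": 0,"y": 0,"z": 0,"rx": 0,"ry": 0,"rz": 0,"claw": -1}])

```text
clock: 2.5
tcp_pos: [0.5285, 0.1443, 0.2414]
tool_rot: [-0.008, -0.294, 0.956, -0.005]
contact_force: [0.1, 0.2, 0.7]
width: 0.006
```

Call:
servo_tool(deltas=[{"x": -0.005,"y": 0.009,"z": 0.02,"rx": 0,"ry": -0.5,"rz": 1.3,"claw": -1},{"x": -0.001,"y": 0,"z": 0.03,"rx": 0,"ry": -0.6,"rz": 1.3,"claw": -1},{"x": 0,"y": 0,"z": 0.03,"rx": 0,"ry": 0,"rz": 0,"claw": -1},{"x": 0,"y": 0,"z": 0.03,"rx": 0,"ry": 0,"rz": 0,"claw": -1},{"x": 0,"y": 0,"z": 0.02,"rx": 0,"ry": 0,"rz": 0,"claw": -1},{"x": 0,"y": 0,"z": 0.01,"rx": 0,"ry": 0,"rz": 0,"claw": -1},{"x": 0,"y": 0,"z": 0,"rx": 0,"ry": 0,"rz": 0,"claw": -1},{"x": 0,"y": 0,"z": 0,"rx": 0,"ry": 0,"rz": 0,"claw": -1}])

```text
clock: 3.3
tcp_pos: [0.5237, 0.1701, 0.0991]
tool_rot: [0.004, -0.281, 0.96, 0.001]
contact_force: [0.7, 0.5, -0.8]
width: 0.004
```

```bash
python3 plan.py " -45,88,54"
```

```text
t 3.3 jig [-47.3 103.5  99.1] yhead_jig 119.1 tilt 0.45 F [ 0.7  0.5 -0.8] w 0.0
 -45,88,54 tool delta mm [  5.9 -14.7  45.1]
to H/vertical rotvec deg [0.  0.5 1.1]
```

Call:
servo_tool(deltas=[{"x": 0.004,"y": -0.008,"z": 0.008,"rx": 0,"ry": 0.3,"rz": 1,"claw": -1},{"x": 0.002,"y": -0.007,"z": 0.012,"rx": 0,"ry": 0.2,"rz": 0,"claw": -1},{"x": 0,"y": 0,"z": 0.012,"rx": 0,"ry": 0,"rz": 0,"claw": -1},{"x": 0,"y": 0,"z": 0.008,"rx": 0,"ry": 0,"rz": 0,"claw": -1},{"x": 0,"y": 0,"z": 0.003,"rx": 0,"ry": 0,"rz": 0,"claw": -1},{"x": 0,"y": 0,"z": 0,"rx": 0,"ry": 0,"rz": 0,"claw": -1},{"x": 0,"y": 0,"z": 0,"rx": 0,"ry": 0,"rz": 0,"claw": -1},{"x": 0,"y": 0,"z": 0,"rx": 0,"ry": 0,"rz": 0,"claw": -1}])

```text
clock: 4.1
tcp_pos: [0.5287, 0.1533, 0.0549]
tool_rot: [0.001, -0.271, 0.963, 0.0]
contact_force: [0.1, 0.7, 0.4]
width: 0.009
```

```bash
python3 plan.py " -45,88,54"
python3 - <<'E'
from station import r
import cv2
a=r.capture("scene")["pixels"][:,:,::-1][120:310,210:420];b=r.capture("side")["pixels"][:,:,::-1][110:300,150:360]
cv2.imwrite("pics/s1.png",cv2.resize(cv2.hconcat([a,b]),(800,362),interpolation=cv2.INTER_CUBIC))
E
```

```text
t 4.1 jig [-43.3  86.4  54.9] yhead_jig 118.0 tilt 0.15 F [0.1 0.7 0.4] w 0.01
 -45,88,54 tool delta mm [0.7 2.2 0.9]
to H/vertical rotvec deg [0.  0.2 0. ]
```

View pics/s1.png

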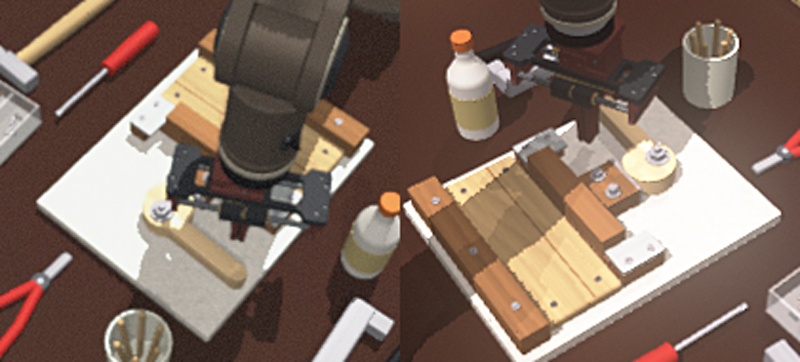

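Fingertips are down behind the lever (on its jaw side), clear of the rail, glue and cup. Next is the sweep planner.

```bash
cat > arc.py <<'E'
import sys;sys.argv,a=sys.argv[:1],sys.argv[1:]
exec(open('plan.py').read())
step,rad,zt,n=float(a[0]),float(a[1]),float(a[2]),int(a[3])
c,q=np.cos(p[2]),np.sin(p[2]);d=s['tcp_pos'][:2]-p[:2];x,y=c*d[0]+q*d[1],-q*d[0]+c*d[1]
th=np.arctan2(x,y);th=th+6.2832 if th<-2 else th;print('theta',th.round(3),'rad',np.hypot(x,y).round(3),'cam~',(th+.308).round(2))
prev=s['tcp_pos']
for k in range(1,n+1):
    t=th+step*k;rr=1000*np.hypot(x,y);rr+=(rad-rr)*min(1,k/4);zz=1000*s['tcp_pos'][2];zz+=(zt-zz)*min(1,k/4)
    X=w(p,[rr*np.sin(t),rr*np.cos(t),zz])[0];print((R.T@(X-prev)).round(3));prev=X
E
python3 arc.py .12 89 54.5 8
```

```text
t 4.2 jig [-43.2  86.5  55.1] yhead_jig 118.0 tilt 0.17 F [-0.4 -0.1  0.6] w 0.01
to H/vertical rotvec deg [-0.   0.2  0. ]
theta -0.463 rad 0.097 cam~ -0.16
[-0.011 -0.003  0.   ]
[-0.011 -0.004  0.   ]
[-0.01  -0.005  0.   ]
[-0.009 -0.006  0.   ]
[-0.009 -0.006  0.   ]
[-0.008 -0.007  0.   ]
[-0.007 -0.008  0.   ]
[-0.006 -0.009  0.   ]
```

Call:
servo_tool(deltas=[{"x": -0.011,"y": -0.003,"z": 0,"rx": 0,"ry": 0,"rz": 0,"claw": -1},{"x": -0.011,"y": -0.004,"z": 0,"rx": 0,"ry": 0,"rz": 0,"claw": -1},{"x": -0.01,"y": -0.005,"z": 0,"rx": 0,"ry": 0,"rz": 0,"claw": -1},{"x": -0.009,"y": -0.006,"z": 0,"rx": 0,"ry": 0,"rz": 0,"claw": -1},{"x": -0.009,"y": -0.006,"z": 0,"rx": 0,"ry": 0,"rz": 0,"claw": -1},{"x": -0.008,"y": -0.007,"z": 0,"rx": 0,"ry": 0,"rz": 0,"claw": -1},{"x": -0.007,"y": -0.008,"z": 0,"rx": 0,"ry": 0,"rz": 0,"claw": -1},{"x": -0.006,"y": -0.009,"z": 0,"rx": 0,"ry": 0,"rz": 0,"claw": -1}])

```text
clock: 5.0
tcp_pos: [0.6156, 0.1493, 0.0534]
tool_rot: [-0.005, -0.272, 0.962, 0.001]
contact_force: [-4.1, 1.0, 1.1]
width: 0.005
```

```bash
python3 arc.py .12 89 54.5 8
```

```text
t 5.0 jig [43.2 77.3 53.4] yhead_jig 118.1 tilt 0.61 F [-4.1  1.   1.1] w 0.01
to H/vertical rotvec deg [ 0.2 -0.6  0.1]
theta 0.51 rad 0.089 cam~ 0.82
[-0.005 -0.009 -0.   ]
[-0.004 -0.01  -0.   ]
[-0.003 -0.01  -0.   ]
[-0.002 -0.011 -0.   ]
[-0.    -0.011 -0.   ]
[ 0.001 -0.011 -0.   ]
[ 0.002 -0.01  -0.   ]
[ 0.003 -0.01  -0.   ]
```

Call:
servo_tool(deltas=[{"x": -0.005,"y": -0.009,"z": -0.001,"rx": 0,"ry": -0.3,"rz": 0,"claw": -1},{"x": -0.004,"y": -0.01,"z": 0,"rx": 0,"ry": -0.3,"rz": 0,"claw": -1},{"x": -0.003,"y": -0.01,"z": 0,"rx": 0,"ry": 0,"rz": 0,"claw": -1},{"x": -0.002,"y": -0.011,"z": 0,"rx": 0,"ry": 0,"rz": 0,"claw": -1},{"x": 0,"y": -0.011,"z": 0,"rx": 0,"ry": 0,"rz": 0,"claw": -1},{"x": 0.001,"y": -0.011,"z": 0,"rx": 0,"ry": 0,"rz": 0,"claw": -1},{"x": 0.002,"y": -0.01,"z": 0,"rx": 0,"ry": 0,"rz": 0,"claw": -1},{"x": 0.003,"y": -0.01,"z": 0,"rx": 0,"ry": 0,"rz": 0,"claw": -1}])

```text
clock: 5.8
tcp_pos: [0.6693, 0.0864, 0.0523]
tool_rot: [0.0, -0.274, 0.962, 0.007]
contact_force: [-3.5, 4.1, 0.0]
width: 0.009
```

```bash
python3 arc.py .12 89 54.5 8
```

```text
t 5.8 jig [93.  11.3 52.3] yhead_jig 118.3 tilt 0.79 F [-3.5  4.1  0. ] w 0.01
to H/vertical rotvec deg [0.8 0.2 0.3]
theta 1.45 rad 0.094 cam~ 1.76
[ 0.006 -0.01  -0.001]
[ 0.007 -0.009 -0.001]
[ 0.008 -0.008 -0.001]
[ 0.008 -0.007 -0.001]
[ 0.008 -0.007 -0.   ]
[ 0.009 -0.005 -0.   ]
[ 0.01  -0.004 -0.   ]
[ 0.01  -0.003 -0.   ]
```

Call:
servo_tool(deltas=[{"x": 0.006,"y": -0.01,"z": -0.001,"rx": 0.4,"ry": 0,"rz": 0,"claw": -1},{"x": 0.007,"y": -0.009,"z": -0.001,"rx": 0.4,"ry": 0,"rz": 0,"claw": -1},{"x": 0.008,"y": -0.008,"z": -0.001,"rx": 0,"ry": 0,"rz": 0,"claw": -1},{"x": 0.008,"y": -0.007,"z": 0,"rx": 0,"ry": 0,"rz": 0,"claw": -1},{"x": 0.008,"y": -0.007,"z": 0,"rx": 0,"ry": 0,"rz": 0,"claw": -1},{"x": 0.009,"y": -0.005,"z": 0,"rx": 0,"ry": 0,"rz": 0,"claw": -1},{"x": 0.01,"y": -0.004,"z": 0,"rx": 0,"ry": 0,"rz": 0,"claw": -1},{"x": 0.01,"y": -0.003,"z": 0,"rx": 0,"ry": 0,"rz": 0,"claw": -1}])

```text
clock: 6.6
tcp_pos: [0.6454, 0.0041, 0.0566]
tool_rot: [0.009, -0.274, 0.962, 0.001]
contact_force: [2.1, 4.7, -0.2]
width: 0.005
```

```bash
python3 arc.py .11 89 54.5 6
```

```text
t 6.6 jig [ 64.2 -69.5  56.6] yhead_jig 118.4 tilt 1.02 F [ 2.1  4.7 -0.2] w 0.01
to H/vertical rotvec deg [-0.2  1.   0.4]
theta 2.396 rad 0.095 cam~ 2.7
[ 0.01  -0.001  0.   ]
[0.01  0.001 0.   ]
[0.01  0.002 0.   ]
[0.01  0.003 0.   ]
[ 0.009  0.002 -0.   ]
[ 0.009  0.003 -0.   ]
```

Call:
servo_tool(deltas=[{"x": 0.01,"y": -0.001,"z": 0,"rx": 0,"ry": 0.5,"rz": 0,"claw": -1},{"x": 0.01,"y": 0.001,"z": 0,"rx": 0,"ry": 0.5,"rz": 0,"claw": -1},{"x": 0.01,"y": 0.002,"z": 0,"rx": 0,"ry": 0,"rz": 0,"claw": -1},{"x": 0.007,"y": 0.002,"z": 0,"rx": 0,"ry": 0,"rz": 0,"claw": -1},{"x": 0.004,"y": 0.001,"z": 0,"rx": 0,"ry": 0,"rz": 0,"claw": -1},{"x": 0,"y": 0,"z": 0,"rx": 0,"ry": 0,"rz": 0,"claw": -1},{"x": 0,"y": 0,"z": 0,"rx": 0,"ry": 0,"rz": 0,"claw": -1},{"x": 0,"y": 0,"z": 0,"rx": 0,"ry": 0,"rz": 0,"claw": -1}])

```text
clock: 7.4
tcp_pos: [0.6074, -0.0195, 0.0582]
tool_rot: [0.003, -0.273, 0.962, -0.004]
contact_force: [3.0, 1.0, -0.3]
width: 0.006
```

```bash
python3 arc.py .11 89 54.5 3
python3 - <<'E'
from station import r
import cv2
a=r.capture("scene")["pixels"][:,:,::-1][120:310,210:420];b=r.capture("side")["pixels"][:,:,::-1][110:300,150:360]
cv2.imwrite("pics/s2.png",cv2.resize(cv2.hconcat([a,b]),(800,362),interpolation=cv2.INTER_CUBIC))
E
```

```text
t 7.4 jig [ 24.9 -90.7  58.2] yhead_jig 118.2 tilt 0.59 F [ 3.   1.  -0.3] w 0.01
to H/vertical rotvec deg [-0.6  0.2  0.2]
theta 2.874 rad 0.094 cam~ 3.18
[0.01  0.004 0.001]
[0.009 0.005 0.001]
[0.008 0.006 0.001]
```

View pics/s2.png

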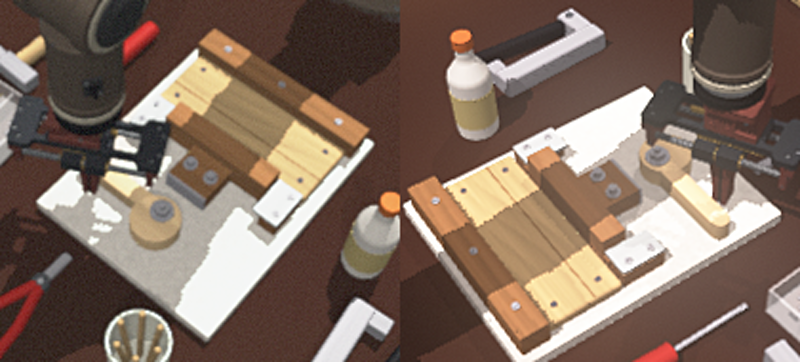

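Lever now points to jig -y with its low point to the jaw and a visible gap at the tongue. Backing off, then up.

```bash
H=90 python3 plan.py "45,-95,58" "45,-95,150" " -165,0,150" " -165,0,64"
```

```text
t 7.5 jig [ 24.9 -90.7  58.1] yhead_jig 118.2 tilt 0.59 F [1.7 1.2 0.5] w 0.0
45,-95,58 tool delta mm [-15.7 -13.3   0.2]
45,-95,150 tool delta mm [ -0.3  -0.9 -92. ]
 -165,0,150 tool delta mm [140.2 182.9  -2.2]
 -165,0,64 tool delta mm [ 0.3  0.8 86. ]
to H/vertical rotvec deg [-0.5  0.3 28.2]
```

Call:
servo_tool(deltas=[{"x": -0.008,"y": -0.007,"z": 0,"rx": -0.5,"ry": 0,"rz": 0,"claw": -1},{"x": -0.008,"y": -0.007,"z": 0,"rx": 0,"ry": 0,"rz": 0,"claw": -1},{"x": 0,"y": 0,"z": -0.02,"rx": 0,"ry": 0,"rz": 0,"claw": -1},{"x": 0,"y": 0,"z": -0.025,"rx": 0,"ry": 0,"rz": 0,"claw": -1},{"x": 0,"y": 0,"z": -0.025,"rx": 0,"ry": 0,"rz": 0,"claw": -1},{"x": 0,"y": 0,"z": -0.02,"rx": 0,"ry": 0,"rz": 0,"claw": -1},{"x": 0,"y": 0,"z": -0.005,"rx": 0,"ry": 0,"rz": 0,"claw": -1},{"x": 0,"y": 0,"z": 0,"rx": 0,"ry": 0,"rz": 0,"claw": -1}])

```text
clock: 8.3
tcp_pos: [0.6262, -0.0277, 0.1525]
tool_rot: [-0.006, -0.271, 0.962, -0.001]
contact_force: [-1.1, 0.7, -0.1]
width: 0.003
```

Call:
servo_tool(deltas=[{"x": 0.02,"y": 0.026,"z": 0,"rx": 0,"ry": 0,"rz": 0,"claw": -1},{"x": 0.028,"y": 0.037,"z": 0,"rx": 0,"ry": 0,"rz": 0,"claw": -1},{"x": 0.028,"y": 0.037,"z": 0,"rx": 0,"ry": 0,"rz": 0,"claw": -1},{"x": 0.028,"y": 0.037,"z": 0,"rx": 0,"ry": 0,"rz": 0,"claw": -1},{"x": 0.02,"y": 0.026,"z": 0,"rx": 0,"ry": 0,"rz": 7,"claw": -1},{"x": 0,"y": 0,"z": 0,"rx": 0,"ry": 0,"rz": 7,"claw": -1},{"x": 0,"y": 0,"z": 0,"rx": 0,"ry": 0,"rz": 7,"claw": -1},{"x": 0,"y": 0,"z": 0,"rx": 0,"ry": 0,"rz": 7,"claw": -1}])

```text
clock: 9.1
tcp_pos: [0.4216, 0.0462, 0.1441]
tool_rot: [-0.013, -0.022, 1.0, -0.005]
contact_force: [0.0, -1.1, 1.4]
width: 0.006
```

```bash
H=90 python3 plan.py " -165,0,150" " -165,0,64"
```

```text
t 9.1 jig [-156.6  -14.   144.1] yhead_jig 89.1 tilt 1.58 F [ 0.  -1.1  1.4] w 0.01
 -165,0,150 tool delta mm [ 8.7 13.8 -5.8]
 -165,0,64 tool delta mm [-2.2  0.8 86. ]
to H/vertical rotvec deg [-0.5 -1.5 -0.9]
```

Call:
servo_tool(deltas=[{"x": 0.006,"y": 0.007,"z": 0,"rx": -0.3,"ry": -0.8,"rz": -0.9,"claw": -1},{"x": 0.006,"y": 0.007,"z": 0.01,"rx": -0.2,"ry": -0.7,"rz": 0,"claw": -1},{"x": 0,"y": 0,"z": 0.015,"rx": 0,"ry": 0,"rz": 0,"claw": -1},{"x": 0,"y": 0,"z": 0.015,"rx": 0,"ry": 0,"rz": 0,"claw": -1},{"x": 0,"y": 0,"z": 0.01,"rx": 0,"ry": 0,"rz": 0,"claw": -1},{"x": 0,"y": 0,"z": 0.005,"rx": 0,"ry": 0,"rz": 0,"claw": -1},{"x": 0,"y": 0,"z": 0,"rx": 0,"ry": 0,"rz": 0,"claw": -1},{"x": 0,"y": 0,"z": 0,"rx": 0,"ry": 0,"rz": 0,"claw": -1}])

```text
clock: 9.9
tcp_pos: [0.4019, 0.0613, 0.0832]
tool_rot: [-0.002, -0.044, 0.999, -0.0]
contact_force: [0.3, 0.3, -0.5]
width: 0.006
```

```bash
H=90 python3 plan.py " -165,0,64"
```

```text
t 9.9 jig [-175.4    2.2   83.2] yhead_jig 91.6 tilt 0.26 F [ 0.3  0.3 -0.5] w 0.01
 -165,0,64 tool delta mm [-10.4  -2.5  19.1]
to H/vertical rotvec deg [-0.  -0.3  1.6]
```

Call:
servo_tool(deltas=[{"x": -0.003,"y": -0.002,"z": 0.005,"rx": 0,"ry": -0.2,"rz": 1,"claw": -1},{"x": -0.003,"y": 0,"z": 0.006,"rx": 0,"ry": 0,"rz": 0.5,"claw": -1},{"x": 0,"y": 0,"z": 0.005,"rx": 0,"ry": 0,"rz": 0,"claw": -1},{"x": 0,"y": 0,"z": 0.002,"rx": 0,"ry": 0,"rz": 0,"claw": -1},{"x": 0,"y": 0,"z": 0,"rx": 0,"ry": 0,"rz": 0,"claw": -1},{"x": 0,"y": 0,"z": 0,"rx": 0,"ry": 0,"rz": 0,"claw": -1},{"x": 0,"y": 0,"z": 0,"rx": 0,"ry": 0,"rz": 0,"claw": -1},{"x": 0,"y": 0,"z": 0,"rx": 0,"ry": 0,"rz": 0,"claw": -1}])

```text
clock: 10.7
tcp_pos: [0.4096, 0.0598, 0.0646]
tool_rot: [0.001, -0.03, 1.0, 0.0]
contact_force: [-0.6, -0.3, 0.3]
width: 0.012
```

```bash
H=90 python3 plan.py " -143,0,65" " -119,0,65"
python3 - <<'E'
from station import r
import cv2
a=r.capture("scene")["pixels"][:,:,::-1][120:310,210:420];b=r.capture("side")["pixels"][:,:,::-1][110:300,150:360]
cv2.imwrite("pics/s3.png",cv2.resize(cv2.hconcat([a,b]),(800,362),interpolation=cv2.INTER_CUBIC))
E
```

```text
t 10.7 jig [-167.9    0.3   64.6] yhead_jig 90.0 tilt 0.1 F [-0.6 -0.3  0.3] w 0.01
 -143,0,65 tool delta mm [-24.9  -0.3  -0.4]
 -119,0,65 tool delta mm [-24.  -0.   0.]
to H/vertical rotvec deg [0.  0.1 0. ]
```

View pics/s3.png

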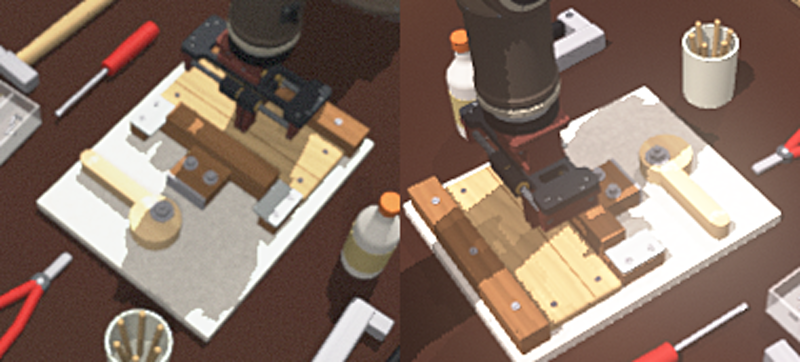

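Fingertips stand over the slat in front of the jaw face, and the lever is parallel to jig -y. Pushing the jaw gently.

Call:
servo_tool(deltas=[{"x": -0.006,"y": 0,"z": 0,"rx": 0,"ry": 0,"rz": 0,"claw": -1},{"x": -0.006,"y": 0,"z": 0,"rx": 0,"ry": 0,"rz": 0,"claw": -1},{"x": -0.006,"y": 0,"z": 0,"rx": 0,"ry": 0,"rz": 0,"claw": -1},{"x": -0.006,"y": 0,"z": 0,"rx": 0,"ry": 0,"rz": 0,"claw": -1},{"x": -0.006,"y": 0,"z": 0,"rx": 0,"ry": 0,"rz": 0,"claw": -1},{"x": -0.005,"y": 0,"z": 0,"rx": 0,"ry": 0,"rz": 0,"claw": -1},{"x": -0.005,"y": 0,"z": 0,"rx": 0,"ry": 0,"rz": 0,"claw": -1},{"x": -0.003,"y": 0,"z": 0,"rx": 0,"ry": 0,"rz": 0,"claw": -1}])

```text
clock: 11.6
tcp_pos: [0.4529, 0.0622, 0.0641]
tool_rot: [-0.002, -0.03, 1.0, -0.0]
contact_force: [-3.4, 0.1, 2.8]
width: 0.009
```

```bash
H=90 python3 plan.py " -119,0,65"
```

```text
t 11.6 jig [-1.245e+02  1.000e-01  6.410e+01] yhead_jig 90.0 tilt 0.29 F [-3.4  0.1  2.8] w 0.01
 -119,0,65 tool delta mm [-5.5 -0.1 -0.9]
to H/vertical rotvec deg [-0.  -0.3  0. ]
```

Call:
servo_tool(deltas=[{"x": -0.003,"y": 0,"z": 0,"rx": 0,"ry": 0,"rz": 0,"claw": -1},{"x": -0.003,"y": 0,"z": 0,"rx": 0,"ry": 0,"rz": 0,"claw": -1},{"x": -0.002,"y": 0,"z": 0,"rx": 0,"ry": 0,"rz": 0,"claw": -1},{"x": -0.002,"y": 0,"z": 0,"rx": 0,"ry": 0,"rz": 0,"claw": -1},{"x": -0.002,"y": 0,"z": 0,"rx": 0,"ry": 0,"rz": 0,"claw": -1},{"x": -0.002,"y": 0,"z": 0,"rx": 0,"ry": 0,"rz": 0,"claw": -1},{"x": -0.002,"y": 0,"z": 0,"rx": 0,"ry": 0,"rz": 0,"claw": -1},{"x": -0.002,"y": 0,"z": 0,"rx": 0,"ry": 0,"rz": 0,"claw": -1}])

```text
clock: 12.4
tcp_pos: [0.4568, 0.0622, 0.0619]
tool_rot: [-0.018, -0.031, 0.999, -0.002]
contact_force: [-9.0, 0.2, 9.1]
width: 0.01
```

```bash
H=90 python3 plan.py " -119,0,65"
```

```text
t 12.4 jig [-120.6   -0.2   61.9] yhead_jig 90.1 tilt 2.05 F [-9.   0.2  9.1] w 0.01
 -119,0,65 tool delta mm [-1.5  0.2 -3.2]
to H/vertical rotvec deg [-0.2 -2.   0.1]
```

Call:
servo_tool(deltas=[{"x": -0.003,"y": 0,"z": -0.002,"rx": 0,"ry": -1,"rz": 0,"claw": -1},{"x": -0.003,"y": 0,"z": -0.001,"rx": 0,"ry": -1,"rz": 0,"claw": -1},{"x": -0.003,"y": 0,"z": 0,"rx": 0,"ry": 0,"rz": 0,"claw": -1},{"x": -0.004,"y": 0,"z": 0,"rx": 0,"ry": 0,"rz": 0,"claw": -1},{"x": -0.004,"y": 0,"z": 0,"rx": 0,"ry": 0,"rz": 0,"claw": -1},{"x": -0.004,"y": 0,"z": 0,"rx": 0,"ry": 0,"rz": 0,"claw": -1},{"x": -0.004,"y": 0,"z": 0,"rx": 0,"ry": 0,"rz": 0,"claw": -1},{"x": -0.004,"y": 0,"z": 0,"rx": 0,"ry": 0,"rz": 0,"claw": -1}])

```text
clock: 13.2
tcp_pos: [0.4568, 0.0615, 0.0588]
tool_rot: [-0.029, -0.032, 0.999, -0.005]
contact_force: [-15.5, 0.0, 14.1]
width: 0.004
```

```bash
H=90 python3 plan.py " -150,0,64"
```

```text
t 13.2 jig [-120.6   -0.8   58.8] yhead_jig 90.3 tilt 3.41 F [-15.5   0.   14.1] w 0.0
 -150,0,64 tool delta mm [29.6  0.9 -3.5]
to H/vertical rotvec deg [-0.5 -3.4  0.2]
```

The jaw holds against 15 N, so it is on its stop. Backing off and lifting.

Call:
servo_tool(deltas=[{"x": 0.006,"y": 0,"z": -0.001,"rx": 0,"ry": -1,"rz": 0,"claw": -1},{"x": 0.008,"y": 0,"z": -0.002,"rx": 0,"ry": -1,"rz": 0,"claw": -1},{"x": 0.008,"y": 0,"z": -0.005,"rx": 0,"ry": -1,"rz": 0,"claw": -1},{"x": 0.005,"y": 0,"z": -0.02,"rx": 0,"ry": 0,"rz": 0,"claw": -1},{"x": 0,"y": 0,"z": -0.03,"rx": 0,"ry": 0,"rz": 0,"claw": -1},{"x": 0,"y": 0,"z": -0.04,"rx": 0,"ry": 0,"rz": 0,"claw": -1},{"x": 0,"y": 0,"z": -0.04,"rx": 0,"ry": 0,"rz": 0,"claw": -1},{"x": 0,"y": 0,"z": -0.03,"rx": 0,"ry": 0,"rz": 0,"claw": -1}])

```text
clock: 14.0
tcp_pos: [0.4273, 0.0603, 0.2322]
tool_rot: [0.002, -0.032, 0.999, -0.004]
contact_force: [-0.2, -0.4, 0.1]
width: 0.004
```

Call:
servo_tool(deltas=[{"x": 0,"y": 0.03,"z": -0.03,"rx": 0,"ry": 0,"rz": 0,"claw": -1},{"x": 0,"y": 0.04,"z": -0.02,"rx": 0,"ry": 0,"rz": 0,"claw": -1},{"x": 0,"y": 0.045,"z": 0,"rx": 0,"ry": 0,"rz": 0,"claw": -1},{"x": 0,"y": 0.045,"z": 0,"rx": 0,"ry": 0,"rz": 0,"claw": -1},{"x": 0,"y": 0.045,"z": 0,"rx": 0,"ry": 0,"rz": 0,"claw": -1},{"x": 0,"y": 0.03,"z": 0,"rx": 0,"ry": 0,"rz": 0,"claw": -1},{"x": 0,"y": 0,"z": 0,"rx": 0,"ry": 0,"rz": 0,"claw": -1},{"x": 0,"y": 0,"z": 0,"rx": 0,"ry": 0,"rz": 0,"claw": -1}])

```text
clock: 14.8
tcp_pos: [0.414, 0.3037, 0.2944]
tool_rot: [0.018, -0.029, 0.999, 0.003]
contact_force: [0.7, 0.2, -0.2]
width: 0.001
```

```bash
python3 plan.py
python3 - <<'E'
from station import r
from h import *
p=np.load('p.npy');o=[]
for n,(y,x) in {'scene':(120,210),'side':(110,150)}.items():
    im=cv2.resize(np.ascontiguousarray(r.capture(n)["pixels"][:,:,::-1]),(800,600),interpolation=cv2.INTER_CUBIC)
    cv2.imwrite(f'pics/{n}9.png',im)
    j=lambda dx:[(-133+dx,-80,62),(-133+dx,80,62),(-101+dx,80,62),(-101+dx,-80,62),(-133+dx,-80,62)]
    k=np.hstack([im]);S=4
    for dx,c in((0,(255,0,0)),(24,(0,255,0))):
        cv2.polylines(im,[np.round(proj(n,w(p,j(dx)))*16).astype(int)],False,c,1,cv2.LINE_AA,4)
    cv2.polylines(im,[np.round(proj(n,w(p,[(0,0,56),(0,-130,46)]))).astype(int)],False,(0,0,255),1)
    c=proj(n,w(p,[(-60,0,30)]))[0].astype(int)
    o.append(cv2.resize(im[c[1]-130:c[1]+130,c[0]-130:c[0]+130],(400,400),interpolation=cv2.INTER_CUBIC))
cv2.imwrite('pics/fin.png',np.hstack(o))
E
```

```text
t 14.8 jig [-148.8  243.5  294.4] yhead_jig 89.9 tilt 2.07 F [ 0.7  0.2 -0.2] w 0.0
to H/vertical rotvec deg [ -0.3   2.1 -28.1]
```

View pics/fin.png

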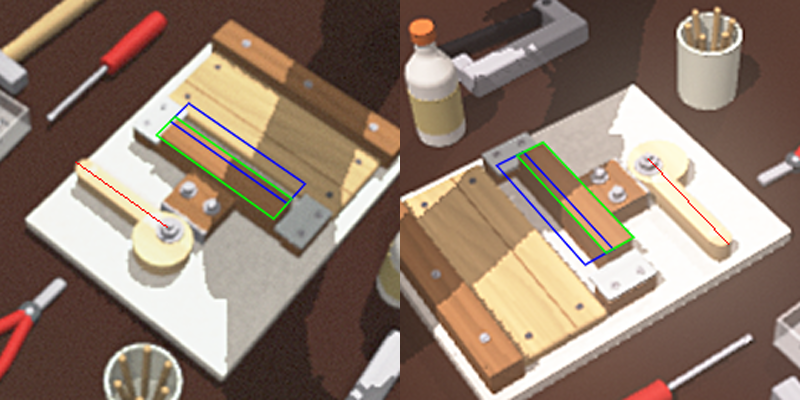

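View pics/scene9.png

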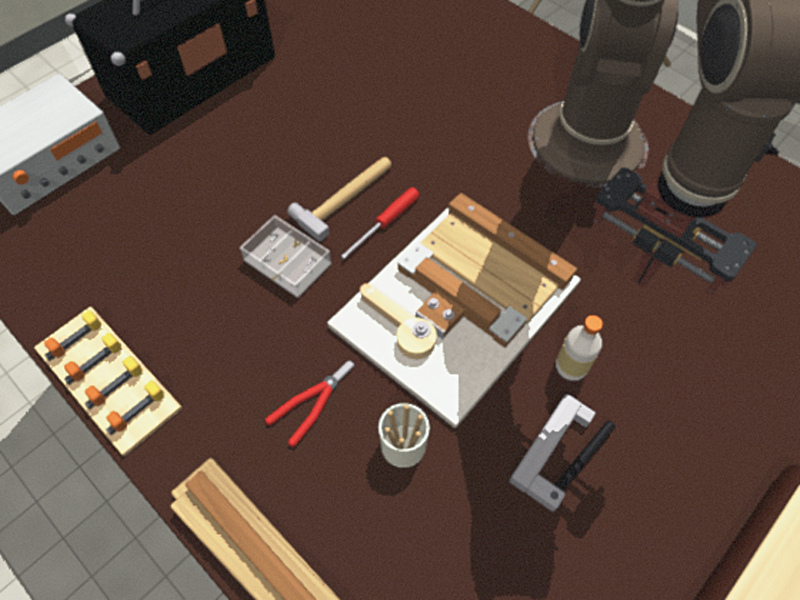

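The jaw's top matches the 24 mm outline (green) in both views. The lever lies along jig -y, the slat is still in place, and every bystander is at its original pixels. The gripper is high and clear.

```bash
python3 -c "
from station import r
print(r.job_done(), r.read_state()['contact_force'])"
```

```text
the job is handed in; nothing more can be done
the job is handed in; nothing more can be done
```

I swung the eccentric's lever over the far side until it pointed to jig -y, then pushed the jaw back until it stopped. It held there against about 15 N. I handed the job in at about 15 s of the 58 s allowed.

- **Eccentric:** its turn is about 3.15 rad, read from the fingertip position and the overlay rather than measured directly. Before I pushed the jaw, the pictures showed a gap at its tongue.
- **Jaw:** it lies on the 24 mm outline in both camera views, to within the fit's error of about 3 mm, with its tongue against the disc.
- **Slat and other things:** by eye, the slat is still flat in place. In the scene view every other thing is where it was at the start.
- **Gripper:** it finished shut and touching nothing, about 0.29 m up, with the force reading near zero.
- **Fault seen:** while pushing against the stop the tool tilted up to 3.4° and sank 6 mm, with 14 N of vertical force. I then backed off cleanly, and the final pictures show no effect on the slat.

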